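Leak-sniff the joint of a vacuum module

ROBOT

A 6-joint arm with a two-finger parallel gripper is mounted at the origin on the work surface. World frame = base frame: x ahead of the robot, y to its left, z up, the work surface at z = 0. Lengths are in m, angles in rad, forces in N, time in s.
With the tool pointing down it reaches from about 0.375 to 0.9 m from the base axis. Payload 3.1 kg.
Tool frame: the origin (TCP) lies on the centre line of the jaws, within the pads' length; the fingertips stand 19 mm ahead of it and the grasp point (between the pads) is the TCP; z points along the fingers, y is the line along which they close (so a half turn about z gives the same grasp; the last joint's range is limited). The gripper opens to 85 mm and grips with 20 to 120 N. Pads are 22 mm wide; open, the fingers measure 114 mm over their backs; the gripper's body (76 mm by 85 mm) begins 54 mm behind the grasp point. The pads swing forward as they close: fully open they stand 13 mm farther back than shut.
Start: joints at [-1.506, 0.527, 1.433, -0, 1.181, -0.178], TCP at [0.15, -0.607, 0.25] pointing down, gripper open.
Joint ranges: [-3.08, 3.08], [-0.75, 2.2], [0.22, 2.44], [-1.43, 4.57], [0, 2.65], [-2.85, 2.85]. Speed limits (rad/s): [2.79, 2.79, 3.14, 3.14, 3.14, 3.14].

INTERFACE

Orientations are given as a unit quaternion [x, y, z, w].
In Python, from station import manip, cams, sign_off gives the robot as it stands.
- The arm moves only by the tool carry_out, never from a script. Its argument "targets" is a list that holds one entry, the list of rows, each a list of 7 numbers: the shift along the tool's x, y, z in cm, then the turn, a rotation vector about the tool's x, y, z in degrees, then the finger opening in cm, from 0 to 8.54. A call has 1 to 12 rows; each row is the pose to reach, as a shift and turn from the pose commanded when the call began, along the tool's axes at that moment; what a row does not reach only later rows make up. A row lasts 1/12 s, in which the tool goes at most 41.7 mm and 7.16 degrees, less where a joint would pass 70% of its speed; a pose out of reach is approached as far as the arm can. A call with a gripper value outside its range is refused whole. The fingers move at their own pace and stop on an object; "force" is the grip in N (left out, the last holds). Time passes only in rows, so rows that repeat a pose let the fingers close. It gives the time, the measured TCP pose, the force, the opening and the grip force at its end, in the units of the state.
- manip.sense(): the state, without advancing time (a new reading comes with each control period).
- cams.snapshot(name): name is "side" or "top"; returns the picture (400x640x3 uint8, red, green, blue); there is no depth.
- cams.camera_info(name): a dict with "K" (3x3 intrinsics, pixels), "k1" (the pictures are not rectified: a ray, as slopes to the right and down, at radius r is drawn at 1 + k1 r^2 times it, then the intrinsics apply), "T" (4x4, takes a point from camera to world coordinates). Camera axes: x right, y down, z forward; pixel columns grow to the right and rows downward; lengths in m; the calibration is good to about 2 mm. A picture is of the moment at which its call begins. camera_info takes no time and is no camera call.
- sign_off(): hands the job in; it is judged then, once.
The state is a dict: "t": time; "q": joint angles; "qd": joint speeds; "tau": joint torques, N m; "tcp_pos": TCP position; "tool_rot": TCP orientation; "force": force on the tool from outside, world axes, zero at the start; "ft_torque": the same for the moment, N m; "finger_gap": opening from 0.0 (shut) to 1.0 (fully open); "gripper_force": force on a finger pad.
Only numpy, scipy, OpenCV 4.12 (cv2) and the standard library are available. Lean on these libraries where they do the work, as an engineer would, in place of code of your own. Each camera call takes 0.05 s, during which the arm holds its last target. There are 200 camera calls.

TASK

Draw the hand-held leak sniffer out of its charging dock, lay it down on the grey bench mat, and take it again by its handle. Then run its tip slowly (about 2 to 3 cm a second) along the whole gasket joint where the vacuum module's white housing meets its dark plinth, from the end beside the round port to the end at the steel latch, with the tip right at the joint (well within a centimetre) and never pressed hard. Finally lay the sniffer back on the mat and let go; do not disturb the bottles and glassware.

Things in the scene. Friction and masses are not known exactly. Their poses are not given: they have to be found in the camera images.
- sniffer: 110 g hand-held leak sniffer: white boxy handle 130 x 24 x 28 mm high with dark rubber sleeve, straight steel nose in front, 12 mm thick, 65 mm long, last 14 mm tapering to 6. Origin: centre of the handle; x to the nose, z up. Nose axis 8 mm above the origin, from x = 65 to 130 mm. Docked, only the nose and 5 mm of handle stick out; it slides out along its x. On the mat its origin is at z = 17 mm
- tip (a point): end of the nose, on its axis: (130, 0, 8) mm in the sniffer's frame. Held by the nose, the gripper strikes the module before the tip gets to the joint
- dock: fixed grey charging dock, 138 long x 74 wide x 60 mm high, a roofed slot 30 mm wide and 34 mm high whose floor is 20 mm above the table; origin on the table under the middle of the docked handle, x points out of the mouth, which lies at x = 60 mm (50 mm at the roof); the rear wall begins at x = -68 mm
- mat: fixed grey bench mat, 240 (its x) x 200 (its y) x 3 mm; origin at the centre of its underside, on the table
- module: fixed vacuum module: dark plinth 50 mm high, white housing up to 200, steel cap to 235. Front looks to its -x; origin on the table under the housing's front. The plinth stands out 18 mm as a ledge; the joint is a copper gasket edge in the corner of ledge and housing: straight along the module's -y from seam0 to seam3 (on x = 0), then turned 30 degrees back, along (0.5, -0.866), to seam5
- seam0 (a point): point 0 of 0 to 5 along the joint, 30 mm apart, on the housing's face 3 mm above the ledge (53 mm above the table): the start; beside it a round steel port, 40 mm across, sticks 32 mm out of the housing (axis at the module's y = 122 mm, 90 mm up)
- seam1 (a point): point 1 of 0 to 5 along the joint, 30 mm apart, on the housing's face 3 mm above the ledge (53 mm above the table)
- seam2 (a point): point 2 of 0 to 5 along the joint, 30 mm apart, on the housing's face 3 mm above the ledge (53 mm above the table)
- seam3 (a point): point 3 of 0 to 5 along the joint, 30 mm apart, on the housing's face 3 mm above the ledge (53 mm above the table): the bend
- seam4 (a point): point 4 of 0 to 5 along the joint, 30 mm apart, on the housing's face 3 mm above the ledge (53 mm above the table)
- seam5 (a point): point 5 of 0 to 5 along the joint, 30 mm apart, on the housing's face 3 mm above the ledge (53 mm above the table): the finish; 10 mm beyond it an upright steel latch block, 60 mm high, stands 13 mm out of the housing
- bottle_a: loose white bottle, 60 mm across, 135 mm high; origin under its centre
- bottle_b: loose white bottle, 48 mm across, 100 mm high; origin under its centre
- bottle_c: loose white bottle, 48 mm across, 95 mm high; origin under its centre
- beaker: loose glass beaker, 64 mm across, 80 mm high; origin under its centre
- flask: loose glass flask with a thin neck, 68 mm across, 142 mm high; origin under its centre

How it is judged:
By the outcome, as a careful person would: the job done as asked, in the order asked, and still so for the second after the job is handed in, with the robot touching nothing.
It also fails if it takes over 70 s, if anything falls off the work surface, if the arm or the gripper's body presses on something with over 40 N, if the wrist force passes 120 N, or if a joint passes its speed limit or range.

## Working session

There is one attempt and no reset: what is moved stays moved. The work goes in short steps, Python scripts to look and compute and a tool call to move; the robot and the scene stay as the last step left them, time stands still between calls to the robot, and variables do not carry over. Pictures are saved under pics/ and viewed, at most 13 in all, crops included, and the job is handed in when it is done.

Besides the shell and the picture viewer there is one more tool, called after "Call:" as name(argument=value, ...) on one line, values as JSON. carry_out: Moves the arm, as the interface text tells. Its arguments: {"type":"object","properties":{"targets":{"type":"array"},"force":{"type":"number"}},"required":["targets"]}

```bash
mkdir -p pics; ls; python3 - <<'E'
from station import manip,cams
import cv2
for n in("side","top"):
    cv2.imwrite(f"pics/{n}0.png",cams.snapshot(n)[:,:,::-1]); i=cams.camera_info(n); print(n,i)
print(manip.sense())
E
```

```text
pics
side {'K': array([[380.44992794,   0.        , 321.38491306],
       [  0.        , 380.44992794, 203.62970131],
       [  0.        ,   0.        ,   1.        ]]), 'k1': -0.03025928563789184, 'T': array([[-0.92519541,  0.31112767, -0.2172856 ,  0.79759302],
       [ 0.37923792,  0.73711052, -0.55932699,  0.48929853],
       [-0.01385861, -0.5998897 , -0.79996268,  0.75292324],
       [ 0.        ,  0.        ,  0.        ,  1.        ]])}
top {'K': array([[380.67782693,   0.        , 320.41374355],
       [  0.        , 380.67782693, 200.99693787],
       [  0.        ,   0.        ,   1.        ]]), 'k1': 0.02066817379867071, 'T': array([[ 0.02512934, -0.98821605,  0.15098858,  0.51326571],
       [-0.99966811, -0.02569769, -0.00181385, -0.0151976 ],
       [ 0.00567253, -0.15089288, -0.98853384,  0.8168703 ],
       [ 0.        ,  0.        ,  0.        ,  1.        ]])}
{'t': 0.1, 'q': array([-1.50648794e+00,  5.28395090e-01,  1.43379349e+00,  2.27104233e-05,
        1.18140362e+00, -1.78514611e-01]), 'qd': array([-0.00046567, -0.00183981, -0.00343048, -0.00051653,  0.00020638,
        0.0011029 ]), 'tau': array([-4.04738093e-04, -4.43306422e+01, -1.78586179e+01, -2.53362914e-04,
        3.88553031e-03,  1.85408953e-05]), 'tcp_pos': array([ 0.15026257, -0.60603276,  0.24941184]), 'tool_rot': array([ 9.92638700e-01,  1.21109086e-01,  6.75430779e-05, -9.97548005e-04]), 'force': array([0.64507133, 0.4849281 , 0.33486048]), 'ft_torque': array([-0.05291538, -0.00424121, -0.07187583]), 'gripper_force': 0.0, 'finger_gap': 0.9973357106561894}
```

View pics/side0.png

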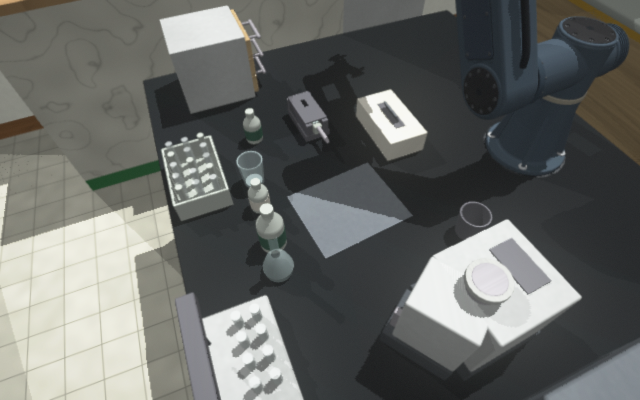

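View pics/top0.png

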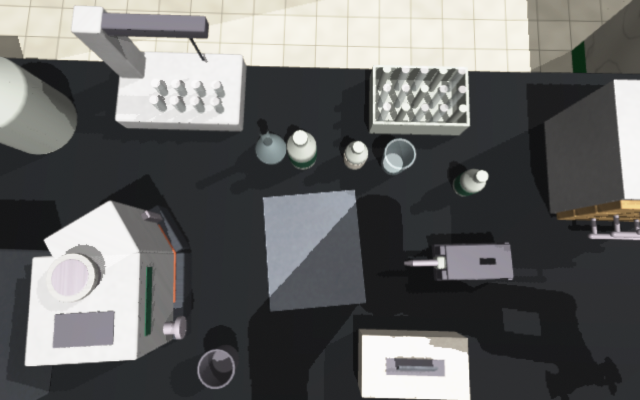

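The side view shows the module at lower right with its seam hidden. The top view shows the dock at about (475,262) with its nose pointing left, the mat at (315,250), and the module's copper seam from (175,300) to (160,215). I'll zoom in on these.

```bash
cat > h.py <<'E'
import numpy as np,cv2
from station import manip,cams
def proj(n,P):
    i=cams.camera_info(n);T=np.linalg.inv(i["T"]);p=np.atleast_2d(P)@T[:3,:3].T+T[:3,3]
    s=p[:,:2]/p[:,2:];s=s*(1+i["k1"]*(s**2).sum(1,keepdims=True));K=i["K"]
    return s*[K[0,0],K[1,1]]+K[:2,2]
def back(n,uv,z):
    i=cams.camera_info(n);uv=np.atleast_2d(uv).astype(float)
    s=cv2.undistortPoints(uv[:,None],i["K"],np.array([i["k1"],0,0,0,0.]))[:,0]
    d=np.c_[s,np.ones(len(s))]@i["T"][:3,:3].T;c=i["T"][:3,3]
    return c+d*((np.atleast_1d(z)-c[2])/d[:,2])[:,None]
E
python3 - <<'E'
import cv2,numpy as np
t=cv2.imread("pics/top0.png");s=cv2.imread("pics/side0.png")
def c(im,x,y,w,h,f):
    r=cv2.resize(im[y:y+h,x:x+w],None,fx=f,fy=f,interpolation=cv2.INTER_CUBIC)
    return np.clip(r.astype(float)*1.0,0,255).astype('uint8')
def g(im): return (255*(im/255.)**0.6).astype('uint8')
a=g(c(t,390,230,133,60,6)); b=g(c(t,100,195,100,75,4)) ; d=g(c(s,270,80,100,60,4)); 
b=g(c(t,130,200,65,40,6)); 
top=np.zeros((600,800,3),'uint8'); top[:360,:798]=a[:360,:798]
top[360:600,:390]=b[:240,:390]; top[360:600,400:800]=d[:240,:400]
cv2.imwrite("pics/c1.png",top)
e=np.zeros((600,800,3),'uint8'); e[:600,:400]=g(c(t,130,195,80,120,5)); e[:480,400:]=g(c(s,370,270,80,96,5)); cv2.imwrite("pics/c2.png",e)
E
```

```text
(no output)
```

View pics/c1.png

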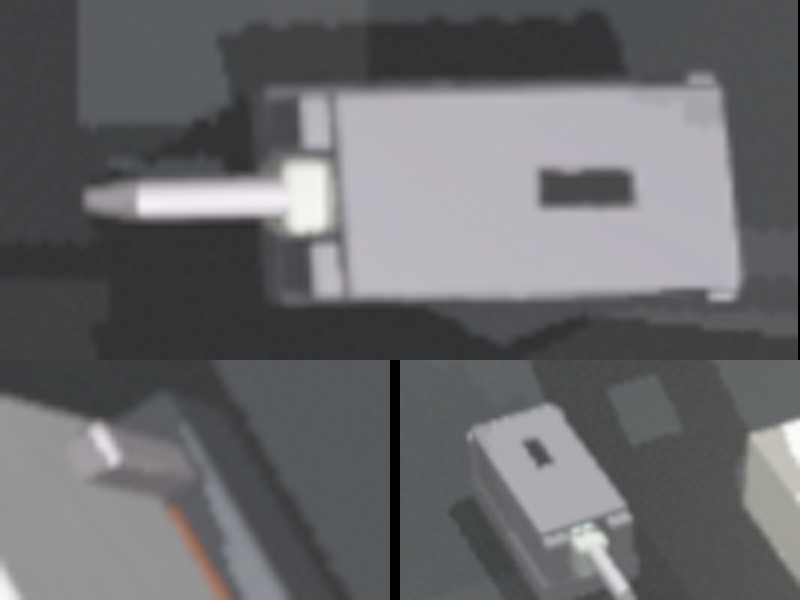

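View pics/c2.png

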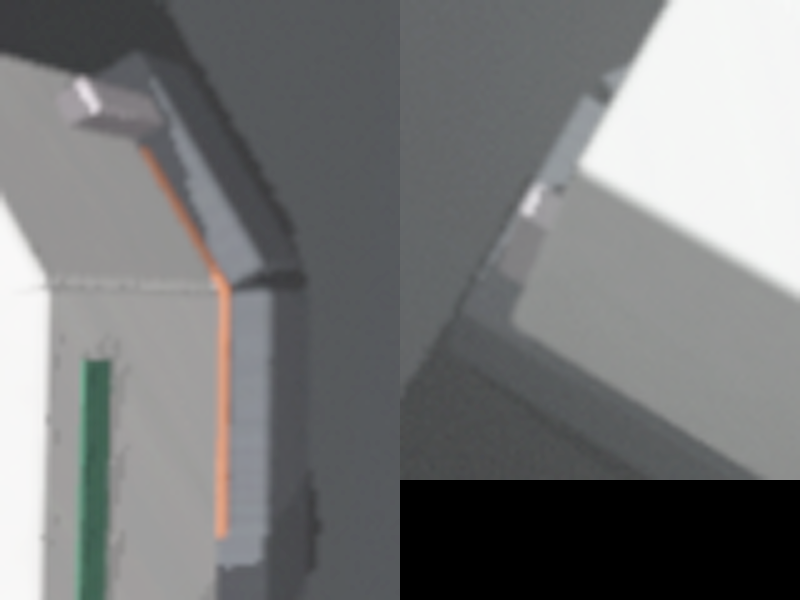

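The crops show the seam end by the port at top-image (174,302), the bend at (174.4,252.6) and the latch end at (159,225). The dock roof spans about x 446–513 and y 244–279, and the nose tip is at about (404,263). Next I'll fit poses to these.

```bash
cat > fit.py <<'E'
from h import *
from scipy.optimize import least_squares
f=lambda u,v,k,x0,y0:((u+.5)/k-.5+x0,(v+.5)/k-.5+y0)
R=lambda a:np.array([[np.cos(a),-np.sin(a)],[np.sin(a),np.cos(a)]])
def W(p,L):
    L=np.array(L,float);return np.c_[L[:,:2]@R(p[2]).T+p[:2],L[:,2]]
# module frame centred at bend
m=lambda u,v:f(u,v,5,130,195)
L=[(0,0,.053),(0,.09,.053),(.03,-.052,.053),(0,0,.2)]
uv=np.array([m(224,290),m(222,538),m(146,150),m(48,290)])
sl=[(0,0,.2)];suv=np.array([(432,258)])
r=lambda p:np.r_[(proj("top",W(p,L))-uv).ravel(),(proj("side",W(p,sl))-suv).ravel()]
o=least_squares(r,[.45,.4,1.57]);print("bend",o.x,o.fun.round(1))
d=lambda u,v:f(u,v,6,390,230)
DL=[(.05,-.037,.06),(.05,.037,.06),(-.078,.037,.06),(-.078,-.037,.06),(.13,0,.042)]
duv=np.array([d(335,88),d(348,299),d(740,292),d(720,85),d(83,200)])
# nose at left=+y: x_dock=+y, y_dock=-x
r=lambda p:(proj("top",W(p,DL))-duv[[0,1,2,3,4]]).ravel()
o2=least_squares(r,[.35,-.35,1.57]);print("dock",o2.x,o2.fun.round(1))
print(proj("side",W(o2.x,DL)).round(0))
M=back("top",[(263,197),(355,190),(365,304),(271,310)],.003);print("mat",M.round(3),M.mean(0))
g=back("top",[(270,155),(302,155),(355,160),(395,165),(462,188),(217,368)],.05).round(3);print(g)
pb=back("top",[m(168+0,0)],.09)
print("port tip",back("top",[(185,328)],.09), W(o.x,[(0,0,.053),(0,.03,.053),(0,.09,.053),(.03,-.052,.053)]))
print(back("top",[(359,332),(468,336),(467,400)],.05))
E
python3 fit.py
```

```text
bend [0.51897305 0.2712882  1.64343932] [-0.9  0.1 -1.1 -2.7 -0.2  2.6 -0.5 -1.4  0.3 -3.2]
dock [ 0.51672744 -0.31609706  1.61528761] [-0.6 -1.3 -0.1  1.7  0.6  1.8  0.2 -2.  -0.1 -0.4]
[[303. 124.]
 [328. 116.]
 [309.  90.]
 [286.  97.]
 [328. 143.]]
mat [[ 0.643  0.108  0.003]
 [ 0.664 -0.091  0.003]
 [ 0.424 -0.115  0.003]
 [ 0.407  0.08   0.003]] [ 0.53444181 -0.00461267  0.003     ]
[[ 0.724  0.09   0.05 ]
 [ 0.726  0.024  0.05 ]
 [ 0.718 -0.086  0.05 ]
 [ 0.71  -0.169  0.05 ]
 [ 0.665 -0.306  0.05 ]
 [ 0.305  0.172  0.05 ]]
port tip [[0.38334629 0.2247534  0.09      ]] [[0.51897305 0.2712882  0.053     ]
 [0.48905217 0.26911082 0.053     ]
 [0.42921041 0.26475608 0.053     ]
 [0.56865854 0.30498319 0.053     ]]
[[ 0.37633958 -0.09757838  0.05      ]
 [ 0.37471541 -0.30751853  0.05      ]
 [ 0.25996914 -0.30103495  0.05      ]]
```

```bash
sed -i 's/(0,.09,.053),(.03,-.052,.053),(0,0,.2)\]/(0,.10,.053),(.035,-.0606,.053),(0,0,.2)]/' fit.py; python3 fit.py | head -1
cat > go.py <<'E'
# usage: go(pos, yaw, pitch_down_deg) -> shift cm and rotvec deg in present tool axes
from h import *
from scipy.spatial.transform import Rotation as Ro
def rot(yaw,p): return Ro.from_euler('z',yaw)*Ro.from_euler('y',p,degrees=True)*Ro.from_euler('x',180,degrees=True)
def go(*ts):
    s=manip.sense();r=Ro.from_quat(s["tool_rot"])
    print("t",round(s["t"],2),"tcp",s["tcp_pos"].round(4),"eul",(r*Ro.from_euler('x',180,degrees=True)).as_euler('ZYX',degrees=True).round(2),"F",s["force"].round(1),"gap",round(s["finger_gap"]*85.4,1),"g",round(s["gripper_force"],1))
    for p,yaw,pt in ts:
        print((r.inv().apply(np.array(p)-s["tcp_pos"])*100).round(2),np.degrees((r.inv()*rot(yaw,pt)).as_rotvec()).round(2))
    return s
E
python3 - <<'E'
from go import *
c,s=np.cos(1.615),np.sin(1.615)
p=lambda d,z:(.5167+d*c,-.3161+d*s,z)
go((p(.1,.15),1.615,0),(p(.1,.044),1.615,0))
E
```

```text
bend [0.5194818  0.27053492 1.64708289] [-0.5 -0.1 -0.6  2.3 -2.3 -1.8  0.  -1.7 -0.2 -3.5]
t 0.1 tcp [ 0.1503 -0.606   0.2494] eul [13.91 -0.02  0.11] F [0.6 0.5 0.3] gap 85.2 g 0.0
[ 44.51 -29.12  10.02] [ -0.08  -0.1  -78.62]
[ 44.51 -29.1   20.62] [ -0.08  -0.1  -78.62]
```

Call:
carry_out(targets=[[[44.5,-29.1,10,0,0,-78.6,5],[44.5,-29.1,10,0,0,-78.6,5],[44.5,-29.1,10,0,0,-78.6,5],[44.5,-29.1,10,0,0,-78.6,5],[44.5,-29.1,10,0,0,-78.6,5],[44.5,-29.1,10,0,0,-78.6,5],[44.5,-29.1,10,0,0,-78.6,5],[44.5,-29.1,10,0,0,-78.6,5],[44.5,-29.1,10,0,0,-78.6,5],[44.5,-29.1,10,0,0,-78.6,5],[44.5,-29.1,10,0,0,-78.6,5],[44.5,-29.1,10,0,0,-78.6,5]]])

```text
t: 1.1
tcp_pos: [0.4857, -0.2449, 0.1573]
tool_rot: [0.69, 0.724, -0.0, -0.0]
force: [1.2, 0.1, 0.0]
finger_gap: 0.584
gripper_force: 0.0
```

```bash
cat > g1.py <<'E'
from go import *
c,s=np.cos(1.615),np.sin(1.615)
p=lambda d,z:(.5167+d*c,-.3161+d*s,z)
go((p(.1,.15),1.615,0),(p(.1,.044),1.615,0))
E
python3 g1.py
```

```text
t 1.1 tcp [ 0.4857 -0.2449  0.1573] eul [ 9.274e+01 -2.000e-02  3.000e-02] F [1.2 0.1 0. ] gap 49.9 g 0.0
[2.74 2.79 0.73] [-0.03 -0.02  0.21]
[ 2.74  2.79 11.33] [-0.03 -0.02  0.21]
```

Call:
carry_out(targets=[[[2.7,2.8,0.7,0,0,0,5],[2.7,2.8,4,0,0,0,5],[2.7,2.8,6,0,0,0,5],[2.7,2.8,6,0,0,0,5],[2.7,2.8,6,0,0,0,5]]])

```text
t: 1.52
tcp_pos: [0.5109, -0.2178, 0.0968]
tool_rot: [0.691, 0.723, -0.0, -0.002]
force: [-0.4, 0.1, 0.1]
finger_gap: 0.586
gripper_force: 0.0
```

```bash
python3 g1.py; python3 - <<'E'
from h import *
g=lambda im:(255*(im/255.)**0.6).astype('uint8')
a=cams.snapshot("top")[:,:,::-1];b=cams.snapshot("side")[:,:,::-1]
a=cv2.resize(a[220:300,370:530],None,fx=5,fy=5,interpolation=2);b=cv2.resize(b[60:100+60,250:410],None,fx=2,fy=2,interpolation=2)
o=np.zeros((600,800,3),'uint8');o[:400]=g(a);o[400:,:320]=g(b);cv2.imwrite("pics/d1.png",o)
E
```

```text
t 1.52 tcp [ 0.5109 -0.2178  0.0968] eul [92.53 -0.12  0.16] F [-0.4  0.1  0.1] gap 50.0 g 0.0
[ 0.16  0.13 -5.32] [-0.16 -0.12  0.  ]
[0.14 0.16 5.28] [-0.16 -0.12  0.  ]
```

View pics/d1.png

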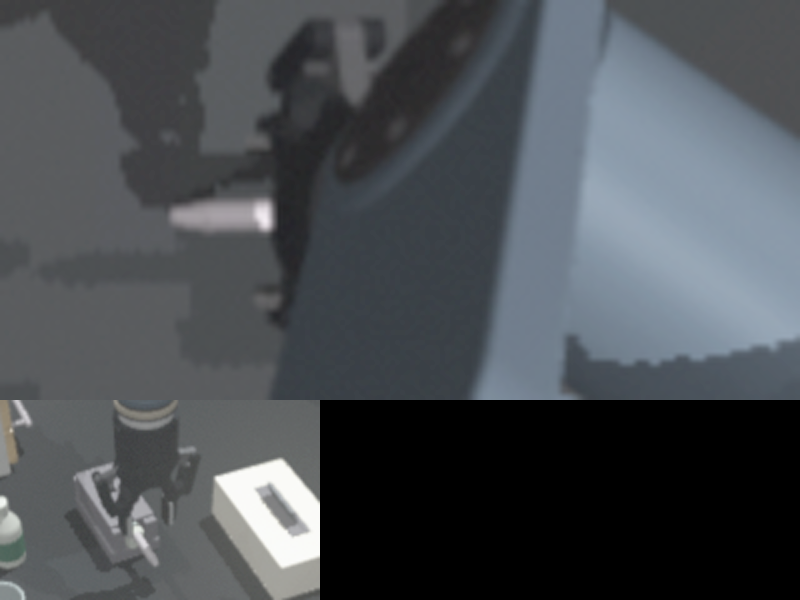

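The gripper straddles the nose, whose tip is at about (172,215) in the crop. I'll descend and close.

Call:
carry_out(targets=[[[0.2,0.2,2.6,0,0,0,5],[0.2,0.2,5.2,0,0,0,5],[0.2,0.2,5.2,0,0,0,5],[0.2,0.2,5.2,0,0,0,0.6],[0.2,0.2,5.2,0,0,0,0.6],[0.2,0.2,5.2,0,0,0,0.6],[0.2,0.2,5.2,0,0,0,0.6],[0.2,0.2,5.2,0,0,0,0.6],[0.2,0.2,5.2,0,0,0,0.6]]], force=50)

```text
t: 2.37
tcp_pos: [0.5143, -0.2171, 0.0473]
tool_rot: [0.691, 0.722, 0.0, 0.001]
force: [-0.1, 0.5, 5.2]
finger_gap: 0.118
gripper_force: 48.9
```

```bash
python3 g1.py
```

```text
t 2.37 tcp [ 0.5143 -0.2171  0.0473] eul [92.51  0.11 -0.13] F [-0.1  0.5  5.2] gap 10.1 g 48.9
[  0.08  -0.18 -10.27] [ 0.13  0.11 -0.02]
[ 0.1  -0.2   0.33] [ 0.13  0.11 -0.02]
```

Call:
carry_out(targets=[[[0,0,-0.2,0,0,0,0.6],[1,0,-0.2,0,0,0,0.6],[2.5,0,-0.2,0,0,0,0.6],[4,0,-0.2,0,0,0,0.6],[5.5,0,-0.2,0,0,0,0.6],[7,0,-0.2,0,0,0,0.6],[7,0,-0.2,0,0,0,0.6]]])

```text
t: 2.95
tcp_pos: [0.5086, -0.1419, 0.0476]
tool_rot: [0.69, 0.724, -0.0, -0.002]
force: [-0.5, 1.8, 0.6]
finger_gap: 0.117
gripper_force: 48.8
```

```bash
python3 g1.py; python3 - <<'E'
from h import *
g=lambda im:(255*(im/255.)**0.6).astype('uint8')
a=cams.snapshot("top")[:,:,::-1];b=cams.snapshot("side")[:,:,::-1]
a=cv2.resize(a[220:300,350:510],None,fx=5,fy=5,interpolation=2);b=cv2.resize(b[60:100+60,250:410],None,fx=2,fy=2,interpolation=2)
o=np.zeros((600,800,3),'uint8');o[:400]=g(a);o[400:,:320]=g(b);cv2.imwrite("pics/d2.png",o)
E
```

```text
t 2.95 tcp [ 0.5086 -0.1419  0.0476] eul [92.71 -0.17  0.22] F [-0.5  1.8  0.6] gap 10.0 g 48.8
[ -7.41  -0.02 -10.27] [-0.22 -0.17  0.18]
[-7.44  0.02  0.33] [-0.22 -0.17  0.18]
```

View pics/d2.png

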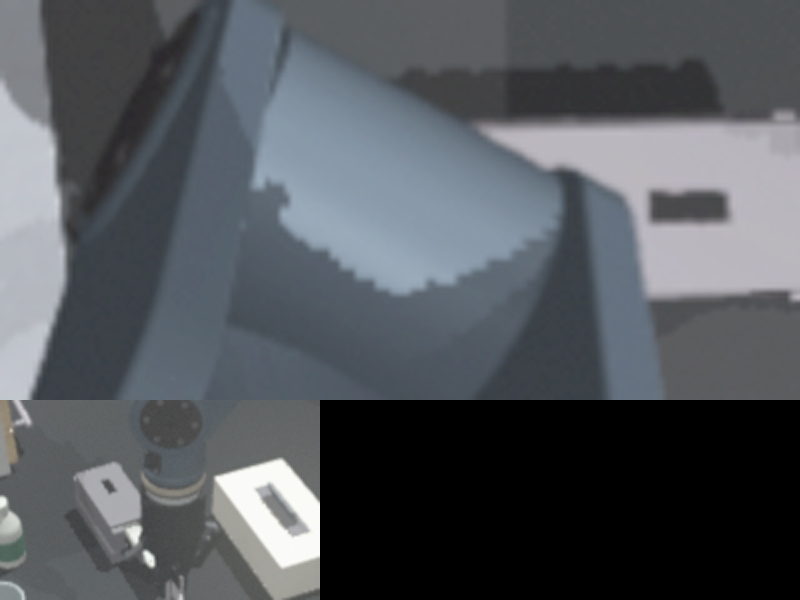

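Side view: the white handle is emerging behind the gripper, so the grip holds. I'll pull it clear and carry it over the mat.

Call:
carry_out(targets=[[[1.5,0,0,0,0,0,0.6],[3.5,0,0,0,0,0,0.6],[5.5,0,0,0,0,0,0.6],[7.5,0,0,0,0,0,0.6],[10,0,-0.3,0,0,0,0.6],[13,0.8,-0.3,0,0,0,0.6],[16,1.6,-0.3,0,0,0,0.6],[19,2.2,-0.3,0,0,0,0.6],[21,2.5,-0.3,0,0,0,0.6],[22,2.5,0,0,0,0,0.6],[22,2.5,0.4,0,0,0,0.6],[22,2.5,0.8,0,0,0,0.6]]])

```text
t: 4.05
tcp_pos: [0.5257, 0.074, 0.0394]
tool_rot: [0.691, 0.723, -0.0, -0.0]
force: [-0.2, 0.1, -1.3]
finger_gap: 0.119
gripper_force: 48.7
```

```bash
python3 g1.py; python3 - <<'E'
from h import *
g=lambda im:(255*(im/255.)**0.6).astype('uint8')
a=cams.snapshot("top")[:,:,::-1];b=cams.snapshot("side")[:,:,::-1]
a=cv2.resize(a[180:320,240:440],None,fx=2,fy=2,interpolation=2);b=cv2.resize(b[150:290,260:460],None,fx=4,fy=4,interpolation=2)
o=np.zeros((600,800,3),'uint8');o[:560,:800]=g(b);cv2.imwrite("pics/d3.png",o);cv2.imwrite("pics/d3t.png",g(a))
E
```

```text
t 4.05 tcp [0.5257 0.074  0.0394] eul [9.255e+01 2.000e-02 2.000e-02] F [-0.2  0.1 -1.3] gap 10.2 g 48.7
[-28.94  -2.63 -11.06] [-0.02  0.02  0.02]
[-28.93  -2.63  -0.46] [-0.02  0.02  0.02]
```

View pics/d3.png

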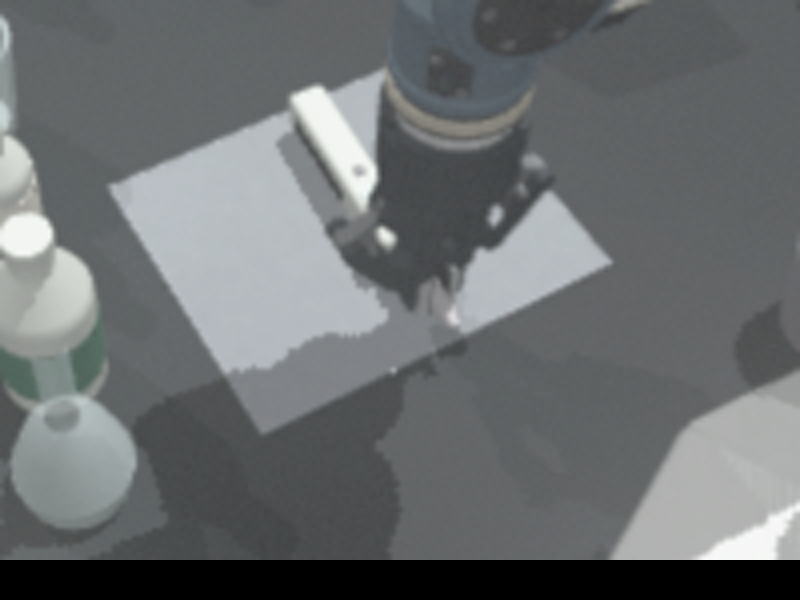

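The sniffer hangs level above the mat and is fully out of the dock. I'll lower it and release.

Call:
carry_out(targets=[[[0,0,0.4,0,0,0,0.6],[0,0,0.7,0,0,0,0.6],[0,0,0.9,0,0,0,0.6],[0,0,0.9,0,0,0,0.6]]])

```text
t: 4.48
tcp_pos: [0.5259, 0.0735, 0.0308]
tool_rot: [0.692, 0.722, -0.0, 0.0]
force: [-0.8, -2.0, 1.9]
finger_gap: 0.116
gripper_force: 49.2
```

Call:
carry_out(targets=[[[0,0,0,0,0,0,3],[0,0,0,0,0,0,5],[0,0,0,0,0,0,5],[0,0,-2,0,0,0,5],[0,0,-5,0,0,0,5],[-3,0,-6,0,0,0,5],[-7,0,-6,0,0,0,5],[-11,0,-6,0,0,0,5],[-12,0,-6,0,0,0,5],[-12,0,-6,0,0,0,5]]])

```text
t: 5.32
tcp_pos: [0.532, -0.0484, 0.0912]
tool_rot: [0.693, 0.721, 0.0, 0.001]
force: [0.8, 0.0, 0.2]
finger_gap: 0.585
gripper_force: 0.0
```

```bash
cat > s.py <<'E'
from h import *;import sys
g=lambda im:(255*(im/255.)**0.6).astype('uint8')
b=cams.snapshot("side")[:,:,::-1]
cv2.imwrite("pics/%s.png"%sys.argv[1],g(cv2.resize(b[150:290,260:460],None,fx=4,fy=4,interpolation=2)))
E
python3 s.py e1; python3 g1.py
```

```text
t 5.37 tcp [ 0.531  -0.0464  0.0909] eul [ 9.233e+01 -2.000e-02 -0.000e+00] F [ 0.1 -0.3 -0.1] gap 50.2 g 0.0
[-16.88  -2.57  -5.91] [ 0.   -0.02 -0.2 ]
[-16.89  -2.57   4.69] [ 0.   -0.02 -0.2 ]
```

View pics/e1.png

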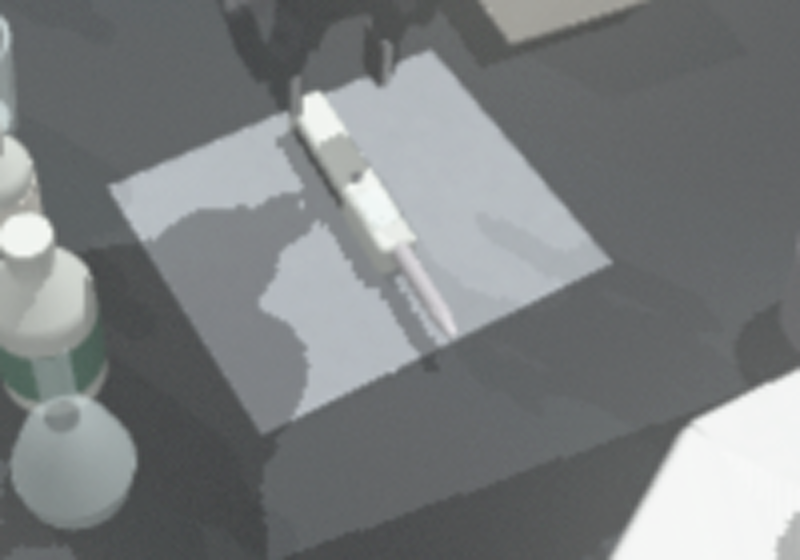

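The sniffer lies flat on the mat, with its tip at crop (453,333), nose base (403,247) and rear top edge at about (312,95).

```bash
python3 - <<'E'
from h import *
from go import go
f=lambda u,v:((u+.5)/4-.5+260,(v+.5)/4-.5+150)
P=back("side",[f(454,334),f(402,247),f(312,95)],[.025,.025,.031]);print(P.round(4))
d=P[0]-P[1];print(np.degrees(np.arctan2(d[1],d[0])),np.hypot(*d[:2]));d=P[0]-P[2];print(np.degrees(np.arctan2(d[1],d[0])),np.hypot(*d[:2]))
E
```

```text
[[ 0.5238  0.1027  0.025 ]
 [ 0.5245  0.0369  0.025 ]
 [ 0.5276 -0.0878  0.031 ]]
90.61169717885439 0.06589153271348336
91.13745680127987 0.19054161096308844
```

Call:
carry_out(targets=[[[0,-0.3,3,0,0,0,5],[0,-0.3,5.5,0,0,0,5],[0,-0.3,6.3,0,0,0,5],[0,-0.3,6.3,0,0,0,3.5],[0,-0.3,6.3,0,0,0,1.8],[0,-0.3,6.3,0,0,0,1.8],[0,-0.3,6.3,0,0,0,1.8],[0,-0.3,6.3,0,0,0,1.8]]], force=70)

```text
t: 6.03
tcp_pos: [0.5287, -0.0456, 0.0289]
tool_rot: [0.691, 0.723, 0.0, 0.001]
force: [0.0, 0.2, -1.1]
finger_gap: 0.264
gripper_force: 69.3
```

```bash
python3 g1.py
```

```text
t 6.03 tcp [ 0.5287 -0.0456  0.0289] eul [ 9.254e+01  4.000e-02 -1.100e-01] F [ 0.   0.2 -1.1] gap 22.6 g 69.3
[-16.98  -2.37 -12.1 ] [0.11 0.04 0.  ]
[-16.98  -2.39  -1.5 ] [0.11 0.04 0.  ]
```

```bash
cat > tip.py <<'E'
from go import *
TIP=np.array([.149,0,.0039]);PT=20;YAW=1.645
B=np.array([.5195,.2705]);X=np.array([np.cos(YAW),np.sin(YAW)]);Y=np.array([-X[1],X[0]])
def seam(s):  # s mm from seam0
    if s<=90: return B+Y*(.09-s/1000)
    k=(s-90)/1000; return B+X*.5*k-Y*.866*k
def tcp(T): return np.array(T)-rot(YAW,PT).apply(TIP)
def tipnow():
    s=manip.sense();return s["tcp_pos"]+Ro.from_quat(s["tool_rot"]).apply(TIP)
def tgo(*T): 
    go(*[(tcp(t),YAW,PT) for t in T]);print("tip",tipnow().round(4))
E
python3 - <<'E'
from tip import *
t=seam(0)-X*.05
tgo((*t,.10))
E
```

```text
t 6.03 tcp [ 0.5287 -0.0456  0.0289] eul [ 9.254e+01  4.000e-02 -1.100e-01] F [ 0.   0.2 -1.1] gap 22.6 g 69.3
[ 12.48  -7.93 -12.6 ] [ -0.2  -19.96  -1.72]
tip [0.5221 0.1033 0.0249]
```

Call:
carry_out(targets=[[[0,0,-1,0,0,0,1.8],[0,0,-3,0,0,0,1.8],[0,0,-6,0,0,0,1.8],[1,-1,-9,0,-5,0,1.8],[4,-3,-11,0,-10,-1,1.8],[7,-5,-12.6,0,-15,-1.7,1.8],[10,-7,-12.6,-0.2,-20,-1.7,1.8],[12,-7.9,-12.6,-0.2,-20,-1.7,1.8],[12.5,-7.9,-12.6,-0.2,-20,-1.7,1.8],[12.5,-7.9,-12.6,-0.2,-20,-1.7,1.8]]])

```text
t: 6.87
tcp_pos: [0.4432, 0.0775, 0.1549]
tool_rot: [0.669, 0.723, -0.118, 0.127]
force: [-0.2, -0.4, -0.7]
finger_gap: 0.264
gripper_force: 69.4
```

```bash
python3 - <<'E'
from tip import *
tgo((*(seam(0)-X*.02),.07))
g=lambda im:(255*(im/255.)**0.6).astype('uint8')
a=cams.snapshot("top")[:,:,::-1];b=cams.snapshot("side")[:,:,::-1]
cv2.imwrite("pics/f1raw.png",a)
o=np.zeros((600,800,3),'uint8')
o[:,:480]=g(cv2.resize(a[210:330,140:236],None,fx=5,fy=5,interpolation=2));o[:400,480:]=g(cv2.resize(b[180:280,400:480],None,fx=4,fy=4,interpolation=2))
cv2.imwrite("pics/f1.png",o)
print(proj("top",tipnow()),proj("side",tipnow()),proj("top",np.array([(*seam(s),.053) for s in range(0,151,30)])).round(1))
E
```

```text
t 6.87 tcp [0.4432 0.0775 0.1549] eul [9.444e+01 1.998e+01 2.000e-02] F [-0.2 -0.4 -0.7] gap 22.6 g 69.4
[3.67 0.04 1.89] [ 0.05 -0.02  0.17]
tip [0.4325 0.2158 0.1003]
[[191.45333048 299.84820961]] [[442.14225329 241.62167212]] [[173.4 299.2]
 [173.6 283.4]
 [173.7 267.8]
 [173.9 252.4]
 [166.4 239.7]
 [159.  227. ]]
```

View pics/f1.png

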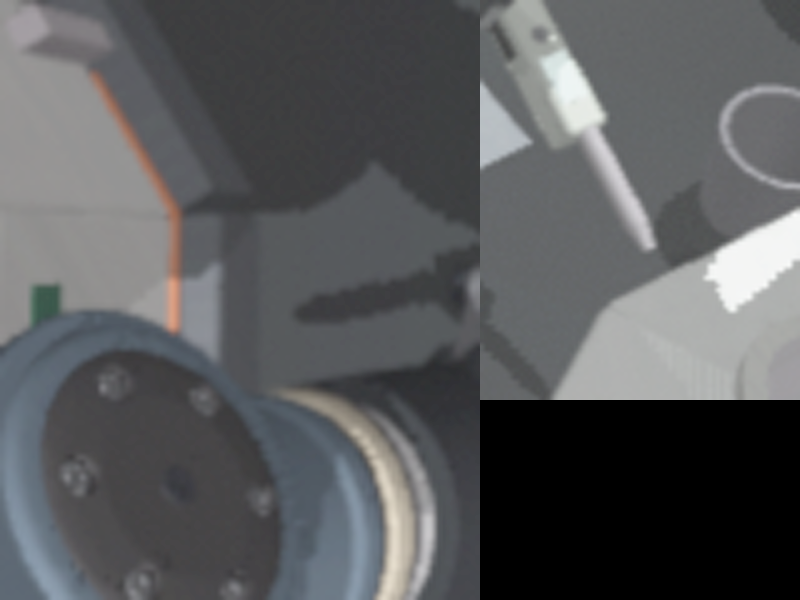

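Side view: the tip is at crop (650,247), matching the prediction to within a pixel. In the top view the wrist hides seam0. I'll refine the copper line by colour.

```bash
python3 - <<'E'
from tip import *
a=cv2.imread("pics/top0.png").astype(float)
w=np.clip(a[:,:,2]-a[:,:,0]-25,0,None)*(np.arange(400)[:,None]>215)*(np.arange(400)[:,None]<310)
w[:,:150]=0;w[:,185:]=0
pts=[]
for r in range(218,308):
    if w[r].sum()>15: pts.append((w[r]@np.arange(640)/w[r].sum(),r,w[r].sum()))
p=np.array(pts);print(p[[0,1,2,-3,-2,-1]].round(1))
W=back("top",p[:,:2],.053)
def line(m): 
    vx,vy,x,y=cv2.fitLine(W[m][:,:2].astype(np.float32),cv2.DIST_HUBER,0,.001,.001).ravel();v=np.array([vx,vy]);v*=np.sign(vx);return v,np.array([x,y])
a1=(p[:,1]>256)&(p[:,1]<299);a2=(p[:,1]>229)&(p[:,1]<249)
(v1,c1),(v2,c2)=line(a1),line(a2)
k=np.linalg.solve(np.c_[v1,-v2],c2-c1);b=c1+v1*k[0]
print("v",np.degrees(np.arctan2(v1[1],v1[0])),np.degrees(np.arctan2(v2[1],v2[0])),"bend",b)
print("ends",((W[0,:2]-b)@v2),((W[-1,:2]-b)@v1))
E
```

```text
[[158.6 225.   40. ]
 [159.3 226.   43. ]
 [159.6 227.   48. ]
 [173.8 300.  188. ]
 [173.7 301.  158. ]
 [173.6 302.   56. ]]
v 4.142524 34.472492 bend [0.5203538  0.26955295]
ends 0.06372473140193113 -0.09602525124243187
```

```bash
sed -i 's/YAW=1.645/YAW=1.643/;s/B=np.array.*\]);X/B=np.array([.5204,.2696]);X/' tip.py; python3 - <<'E'
from tip import *
tgo((*(seam(0)-X*.02),.065),(*(seam(0)-X*.010),.058))
E
```

```text
t 6.97 tcp [0.4447 0.0755 0.1546] eul [ 9.422e+01  2.000e+01 -2.000e-02] F [ 0.  -0.1 -2. ] gap 22.9 g 69.4
[ 3.96 -0.04  2.28] [0.05 0.   0.08]
[ 5.14 -0.04  2.6 ] [0.05 0.   0.08]
tip [0.4345 0.2139 0.1   ]
```

Call:
carry_out(targets=[[[1.5,0,1,0,0,0,1.8],[3,0,1.8,0,0,0,1.8],[4,0,2.3,0,0,0,1.8],[4.5,0,2.4,0,0,0,1.8],[5.1,0,2.6,0,0,0,1.8],[5.1,0,2.6,0,0,0,1.8],[5.1,0,2.6,0,0,0,1.8],[5.1,0,2.6,0,0,0,1.8]]])

```text
t: 7.63
tcp_pos: [0.441, 0.1144, 0.1124]
tool_rot: [0.67, 0.721, -0.119, 0.127]
force: [-0.5, -0.1, -1.3]
finger_gap: 0.263
gripper_force: 69.4
```

```bash
python3 - <<'E'
from tip import *
s=manip.sense()
tgo((*(seam(0)-X*.002),.055),(*(seam(0)+X*.002),.055),(*(seam(0)-X*.010),.053))
print("standoff mm",(seam(0)-tipnow()[:2])@X*1000)
E
```

```text
t 7.63 tcp [0.441  0.1144 0.1124] eul [9.422e+01 2.001e+01 7.000e-02] F [-0.5 -0.1 -1.3] gap 22.4 g 69.4
[ 0.88  0.04 -0.03] [-0.04  0.01  0.08]
[ 1.26  0.04 -0.17] [-0.04  0.01  0.08]
[0.2  0.04 0.43] [-0.04  0.01  0.08]
tip [0.4308 0.2527 0.0577]
standoff mm 10.411956749470495
```

Call:
carry_out(targets=[[[0.1,0,0.28,0,0,0,1.8],[0.14,0,0.38,0,0,0,1.8],[0.17,0,0.47,0,0,0,1.8],[0.17,0,0.47,0,0,0,1.8]]])

```text
t: 7.97
tcp_pos: [0.4406, 0.1146, 0.1069]
tool_rot: [0.67, 0.722, -0.119, 0.127]
force: [0.2, -0.1, -1.0]
finger_gap: 0.268
gripper_force: 69.4
```

```bash
cat > st.py <<'E'
from tip import *
s=manip.sense();t=tipnow();print(s["t"].__round__(2),"tip z",t[2].round(4),"standoff",((seam(0)-t[:2])@X*1000).round(1),"s",((seam(0)-t[:2])@Y*1000).round(1),"F",s["force"].round(1), "M",s["ft_torque"].round(2))
E
python3 st.py
```

```text
7.97 tip z 0.0523 standoff 10.2 s -1.0 F [ 0.2 -0.1 -1. ] M [ 0.23 -0.02  0.02]
```

Call:
carry_out(targets=[[[0.03,0,0.09,0,0,0,1.8],[0.03,0,0.09,0,0,0,1.8],[0.03,0,0.09,0,0,0,1.8]]])

```text
t: 8.22
tcp_pos: [0.4408, 0.1146, 0.1062]
tool_rot: [0.67, 0.722, -0.119, 0.127]
force: [0.3, -0.5, 0.4]
finger_gap: 0.261
gripper_force: 69.5
```

```bash
python3 st.py
```

```text
8.22 tip z 0.0515 standoff 10.2 s -0.9 F [ 0.3 -0.5  0.4] M [ 0.17 -0.04 -0.01]
```

Call:
carry_out(targets=[[[0.03,0,0.07,0,0,0,1.8],[0.03,0,0.07,0,0,0,1.8]]])

```text
t: 8.38
tcp_pos: [0.4408, 0.1145, 0.1055]
tool_rot: [0.67, 0.722, -0.119, 0.127]
force: [-0.5, -2.1, 1.9]
finger_gap: 0.263
gripper_force: 69.6
```

```bash
python3 st.py
```

```text
8.38 tip z 0.0508 standoff 10.3 s -0.9 F [-0.5 -2.1  1.9] M [0.09 0.   0.04]
```

Call:
carry_out(targets=[[[-0.09,0,-0.25,0,0,0,1.8],[0.2,0,-0.36,0,0,0,1.8],[0.5,0,-0.47,0,0,0,1.8],[0.61,0,-0.51,0,0,0,1.8],[0.61,0,-0.51,0,0,0,1.8]]])

```text
t: 8.8
tcp_pos: [0.4402, 0.1227, 0.1079]
tool_rot: [0.67, 0.722, -0.119, 0.127]
force: [0.2, 0.2, -1.1]
finger_gap: 0.26
gripper_force: 69.5
```

```bash
python3 st.py
```

```text
8.8 tip z 0.0533 standoff 2.0 s -1.0 F [ 0.2  0.2 -1.1] M [ 0.24 -0.01 -0.03]
```

Advancing in 1 mm steps to feel the face.

Call:
carry_out(targets=[[[0.09,0,-0.03,0,0,0,1.8],[0.14,0,-0.05,0,0,0,1.8],[0.14,0,-0.05,0,0,0,1.8]]])

```text
t: 9.05
tcp_pos: [0.44, 0.1238, 0.1079]
tool_rot: [0.67, 0.722, -0.119, 0.127]
force: [-0.6, -0.3, -1.4]
finger_gap: 0.263
gripper_force: 69.5
```

```bash
python3 st.py
```

```text
9.05 tip z 0.0533 standoff 1.0 s -1.0 F [-0.6 -0.3 -1.4] M [ 0.22 -0.02 -0.02]
```

Call:
carry_out(targets=[[[0.09,0,-0.03,0,0,0,1.8],[0.12,0,-0.04,0,0,0,1.8],[0.12,0,-0.04,0,0,0,1.8]]])

```text
t: 9.3
tcp_pos: [0.44, 0.125, 0.108]
tool_rot: [0.67, 0.722, -0.119, 0.127]
force: [-0.7, -0.0, -0.6]
finger_gap: 0.268
gripper_force: 69.5
```

```bash
python3 st.py
```

```text
9.3 tip z 0.0533 standoff -0.2 s -0.9 F [-0.7 -0.  -0.6] M [0.17 0.05 0.07]
```

Call:
carry_out(targets=[[[0.09,0,-0.03,0,0,0,1.8],[0.14,0,-0.05,0,0,0,1.8],[0.14,0,-0.05,0,0,0,1.8]]])

```text
t: 9.55
tcp_pos: [0.4398, 0.1258, 0.1082]
tool_rot: [0.67, 0.722, -0.12, 0.127]
force: [0.5, -3.3, 0.1]
finger_gap: 0.27
gripper_force: 69.4
```

```bash
python3 st.py
```

```text
9.55 tip z 0.0534 standoff -1.0 s -1.1 F [ 0.5 -3.3  0.1] M [-0.44 -0.11 -0.05]
```

The tip meets the ledge and the face lightly, so both are calibrated. I'll back off 2 mm and begin the trace at 2.5 cm/s.

Call:
carry_out(targets=[[[-0.19,0,0.07,0,0,0,1.8],[-0.19,0,0.07,0,0,0,1.8],[-0.19,0.2,0.07,0,0,0,1.8],[-0.19,0.4,0.07,0,0,0,1.8],[-0.19,0.6,0.07,0,0,0,1.8],[-0.19,0.8,0.07,0,0,0,1.8],[-0.19,1.0,0.07,0,0,0,1.8],[-0.19,1.2,0.07,0,0,0,1.8],[-0.19,1.4,0.07,0,0,0,1.8],[-0.19,1.6,0.07,0,0,0,1.8],[-0.19,1.8,0.07,0,0,0,1.8],[-0.19,2.0,0.07,0,0,0,1.8]]])

```text
t: 10.55
tcp_pos: [0.4601, 0.1259, 0.1079]
tool_rot: [0.67, 0.722, -0.119, 0.127]
force: [0.1, 0.2, -1.3]
finger_gap: 0.262
gripper_force: 69.4
```

```bash
python3 st.py
```

```text
10.55 tip z 0.0533 standoff 0.3 s 19.2 F [ 0.1  0.2 -1.3] M [ 0.22  0.01 -0.01]
```

Call:
carry_out(targets=[[[0,0.2,0,0,0,0,1.8],[-0.02,0.4,0.01,0,0,0,1.8],[-0.04,0.6,0.02,0,0,0,1.8],[-0.04,0.8,0.02,0,0,0,1.8],[-0.04,1.0,0.02,0,0,0,1.8],[-0.04,1.2,0.02,0,0,0,1.8],[-0.04,1.4,0.02,0,0,0,1.8],[-0.04,1.6,0.02,0,0,0,1.8],[-0.04,1.8,0.02,0,0,0,1.8],[-0.04,2.0,0.02,0,0,0,1.8],[-0.04,2.2,0.02,0,0,0,1.8],[-0.04,2.4,0.02,0,0,0,1.8]]])

```text
t: 11.55
tcp_pos: [0.4841, 0.1272, 0.1078]
tool_rot: [0.67, 0.722, -0.119, 0.127]
force: [0.7, 0.8, -0.6]
finger_gap: 0.262
gripper_force: 69.4
```

```bash
python3 st.py
```

```text
11.55 tip z 0.0532 standoff 0.7 s 43.3 F [ 0.7  0.8 -0.6] M [ 0.17  0.03 -0.03]
```

Call:
carry_out(targets=[[[0,0.2,0,0,0,0,1.8],[0,0.4,0,0,0,0,1.8],[0,0.6,0,0,0,0,1.8],[0,0.8,0,0,0,0,1.8],[0,1.0,0,0,0,0,1.8],[0,1.2,0,0,0,0,1.8],[0,1.4,0,0,0,0,1.8],[0,1.6,0,0,0,0,1.8],[0,1.8,0,0,0,0,1.8],[0,2.0,0,0,0,0,1.8],[0,2.2,0,0,0,0,1.8],[0,2.4,0,0,0,0,1.8]]])

```text
t: 12.55
tcp_pos: [0.508, 0.1289, 0.1078]
tool_rot: [0.67, 0.722, -0.119, 0.127]
force: [-0.7, 0.0, -1.0]
finger_gap: 0.264
gripper_force: 69.4
```

```bash
python3 st.py
```

```text
12.55 tip z 0.0532 standoff 0.7 s 67.3 F [-0.7  0.  -1. ] M [ 0.15  0.04 -0.01]
```

Call:
carry_out(targets=[[[0,0.2,0,0,0,0,1.8],[0,0.4,0,0,0,0,1.8],[0,0.6,0,0,0,0,1.8],[0,0.8,0,0,0,0,1.8],[0,1.0,0,0,0,0,1.8],[0,1.2,0,0,0,0,1.8],[0,1.4,0,0,0,0,1.8],[0,1.6,0,0,0,0,1.8],[0,1.8,0,0,0,0,1.8],[0,2.0,0,0,0,0,1.8],[0,2.2,0,0,0,0,1.8],[0,2.4,0,0,0,0,1.8]]])

```text
t: 13.55
tcp_pos: [0.532, 0.1307, 0.1077]
tool_rot: [0.67, 0.722, -0.119, 0.127]
force: [0.5, -0.1, -0.8]
finger_gap: 0.264
gripper_force: 69.4
```

```bash
cat >> st.py <<'E'
d=t[:2]-B;u=X*.5-Y*.866;n=X*.866+Y*.5
print("slant: along",((d@u)*1000).round(1),"normal gap",(-(d@n)*1000).round(1))
E
python3 st.py
```

```text
13.55 tip z 0.0531 standoff 0.7 s 91.2 F [ 0.5 -0.1 -0.8] M [ 0.23 -0.   -0.04]
slant: along 0.7 normal gap 1.2
```

Call:
carry_out(targets=[[[0.06,0.19,-0.02,0,0,0,1.8],[0.14,0.37,-0.05,0,0,0,1.8],[0.24,0.55,-0.09,0,0,0,1.8],[0.33,0.72,-0.12,0,0,0,1.8],[0.43,0.89,-0.15,0,0,0,1.8],[0.52,1.07,-0.19,0,0,0,1.8],[0.61,1.24,-0.22,0,0,0,1.8],[0.71,1.41,-0.26,0,0,0,1.8],[0.8,1.58,-0.29,0,0,0,1.8],[0.89,1.76,-0.33,0,0,0,1.8],[0.99,1.93,-0.36,0,0,0,1.8],[1.08,2.1,-0.39,0,0,0,1.8]]])

```text
t: 14.55
tcp_pos: [0.5521, 0.1438, 0.1077]
tool_rot: [0.67, 0.722, -0.119, 0.127]
force: [0.2, -0.5, -1.2]
finger_gap: 0.263
gripper_force: 69.4
```

```bash
python3 st.py
```

```text
14.55 tip z 0.0531 standoff -10.9 s 112.2 F [ 0.2 -0.5 -1.2] M [ 0.18 -0.04 -0.01]
slant: along 24.7 normal gap 1.6
```

Call:
carry_out(targets=[[[0.09,0.17,-0.03,0,0,0,1.8],[0.19,0.35,-0.07,0,0,0,1.8],[0.28,0.52,-0.1,0,0,0,1.8],[0.38,0.69,-0.14,0,0,0,1.8],[0.47,0.87,-0.17,0,0,0,1.8],[0.56,1.04,-0.2,0,0,0,1.8],[0.66,1.21,-0.24,0,0,0,1.8],[0.75,1.38,-0.27,0,0,0,1.8],[0.85,1.56,-0.31,0,0,0,1.8],[0.94,1.73,-0.34,0,0,0,1.8],[1.03,1.9,-0.37,0,0,0,1.8],[1.13,2.08,-0.41,0,0,0,1.8]]])

```text
t: 15.55
tcp_pos: [0.5719, 0.1573, 0.1076]
tool_rot: [0.67, 0.722, -0.119, 0.127]
force: [0.7, 0.9, -2.1]
finger_gap: 0.265
gripper_force: 69.4
```

```bash
python3 st.py
```

```text
15.55 tip z 0.053 standoff -22.9 s 132.9 F [ 0.7  0.9 -2.1] M [ 0.21 -0.03 -0.02]
slant: along 48.7 normal gap 1.6
```

Call:
carry_out(targets=[[[0.09,0.17,-0.03,0,0,0,1.8],[0.19,0.35,-0.07,0,0,0,1.8],[0.28,0.52,-0.1,0,0,0,1.8],[0.38,0.69,-0.14,0,0,0,1.8],[0.47,0.87,-0.17,0,0,0,1.8],[0.56,1.04,-0.2,0,0,0,1.8],[0.63,1.17,-0.23,0,0,0,1.8],[0.63,1.17,-0.23,0,0,0,1.8],[0.63,1.17,-0.23,0,0,0,1.8]]])

```text
t: 16.3
tcp_pos: [0.5829, 0.1648, 0.1076]
tool_rot: [0.67, 0.722, -0.119, 0.127]
force: [0.4, -0.3, -1.1]
finger_gap: 0.263
gripper_force: 69.4
```

```bash
python3 st.py; python3 - <<'E'
from h import *
g=lambda im:(255*(im/255.)**0.6).astype('uint8')
a=cams.snapshot("top")[:,:,::-1]
cv2.imwrite("pics/j1.png",g(cv2.resize(a[200:320,140:260],None,fx=5,fy=5,interpolation=2)))
E
```

```text
16.3 tip z 0.053 standoff -29.6 s 144.5 F [ 0.4 -0.3 -1.1] M [0.21 0.   0.07]
slant: along 62.0 normal gap 1.6
```

View pics/j1.png

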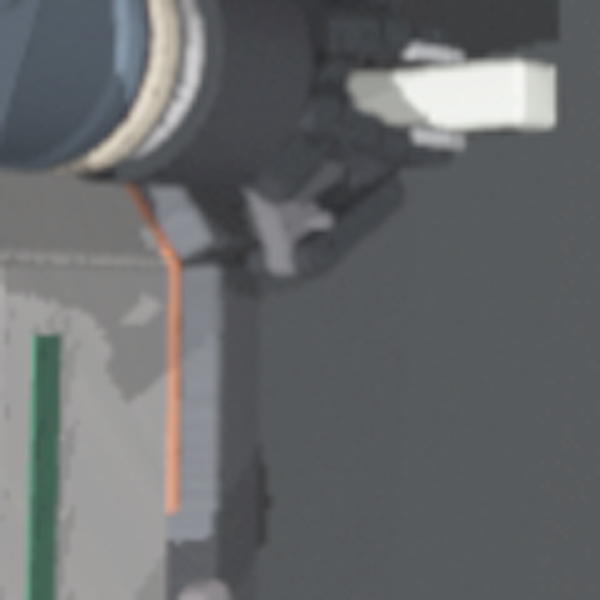

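The gripper sits above the far end and the tip is hidden, but there's no contact force. The trace is done, so I'll withdraw along the nose.

Call:
carry_out(targets=[[[-1,0,-0.2,0,0,0,1.8],[-3,0,-0.5,0,0,0,1.8],[-5,0,-1,0,0,0,1.8],[-8,0,-1,0,0,0,1.8],[-10,0,-1,0,0,0,1.8],[-10,0,-1,0,0,0,1.8]]])

```text
t: 16.85
tcp_pos: [0.5906, 0.0704, 0.1535]
tool_rot: [0.672, 0.72, -0.119, 0.128]
force: [-1.1, -0.5, -1.1]
finger_gap: 0.268
gripper_force: 69.4
```

```bash
cat > b.py <<'E'
from tip import *
go(((.5287,-.0456,.06),1.614,0),((.5287,-.0456,.0295),1.614,0))
E
python3 b.py
```

```text
t 16.85 tcp [0.5906 0.0704 0.1535] eul [ 9.399e+01  2.011e+01 -5.000e-02] F [-1.1 -0.5 -1.1] gap 22.9 g 69.4
[-7.24 -6.99 12.6 ] [ 0.31 20.11  1.51]
[-6.2  -7.   15.47] [ 0.31 20.11  1.51]
```

Call:
carry_out(targets=[[[-2,-1.5,1,0,5,0.4,1.8],[-4,-3.5,3,0.1,10,0.8,1.8],[-6,-5.5,6,0.2,15,1.2,1.8],[-7.2,-7,9,0.3,20.1,1.5,1.8],[-7.2,-7,12,0.3,20.1,1.5,1.8],[-7.2,-7,12.6,0.3,20.1,1.5,1.8],[-7.2,-7,12.6,0.3,20.1,1.5,1.8],[-7.2,-7,12.6,0.3,20.1,1.5,1.8]]])

```text
t: 17.52
tcp_pos: [0.5282, -0.0404, 0.0579]
tool_rot: [0.69, 0.724, -0.0, -0.001]
force: [0.5, 0.6, -0.5]
finger_gap: 0.266
gripper_force: 69.3
```

```bash
python3 b.py
```

```text
t 17.52 tcp [ 0.5282 -0.0404  0.0579] eul [92.74 -0.1   0.14] F [ 0.5  0.6 -0.5] gap 22.7 g 69.3
[-0.52  0.03 -0.21] [-0.14 -0.1   0.27]
[-0.53  0.04  2.84] [-0.14 -0.1   0.27]
```

Call:
carry_out(targets=[[[0,0,1,0,0,0,1.8],[0,0,2,0,0,0,1.8],[0,0,2.6,0,0,0,1.8],[0,0,2.8,0,0,0,1.8],[0,0,2.8,0,0,0,1.8]]])

```text
t: 17.93
tcp_pos: [0.5274, -0.0403, 0.0289]
tool_rot: [0.69, 0.724, -0.001, -0.002]
force: [-0.1, 0.3, -1.4]
finger_gap: 0.269
gripper_force: 69.3
```

Call:
carry_out(targets=[[[0,0,0.06,0,0,0,1.8],[0,0,0.06,0,0,0,2.6],[0,0,0.06,0,0,0,4],[0,0,0.06,0,0,0,5],[0,0,0.06,0,0,0,5],[0,0,-2,0,0,0,5],[0,0,-5,0,0,0,5],[0,0,-9,0,0,0,5],[-3,0,-13,0,0,0,5],[-7,0,-14,0,0,0,5],[-10,0,-14,0,0,0,5],[-10,0,-14,0,0,0,5]]])

```text
t: 18.93
tcp_pos: [0.5358, -0.1482, 0.1722]
tool_rot: [0.692, 0.722, 0.0, 0.004]
force: [-0.3, 0.0, 0.0]
finger_gap: 0.584
gripper_force: 0.0
```

```bash
python3 - <<'E'
from h import *
g=lambda im:(255*(im/255.)**0.6).astype('uint8')
b=cams.snapshot("side")[:,:,::-1]
cv2.imwrite("pics/k1.png",g(cv2.resize(b[90:310,150:470],None,fx=2.5,fy=2.5,interpolation=2)))
E
```

```text
(no output)
```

View pics/k1.png

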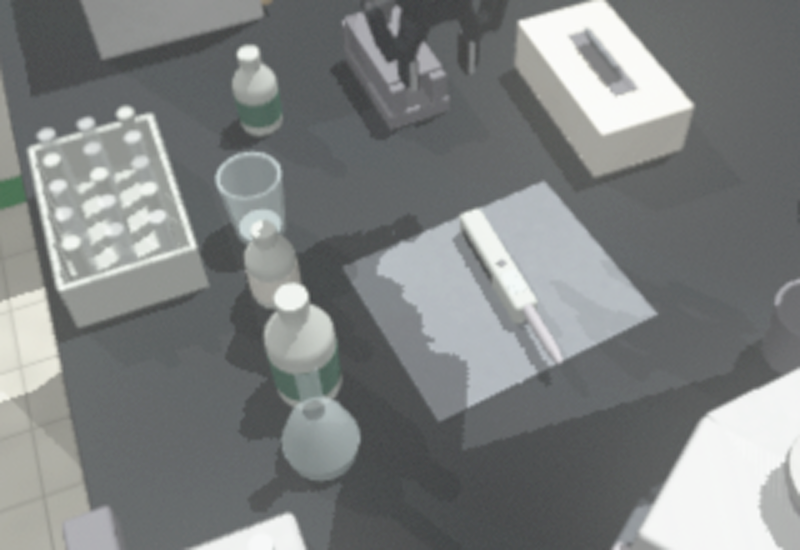

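The sniffer lies flat on the mat at crop (510,285), the gripper is clear, and all the bottles and glassware are standing. I'll settle and sign off.

Call:
carry_out(targets=[[[0,0,0,0,0,0,5],[0,0,0,0,0,0,5],[0,0,0,0,0,0,5],[0,0,0,0,0,0,5]]])

```text
t: 19.32
tcp_pos: [0.5323, -0.1398, 0.1688]
tool_rot: [0.69, 0.724, -0.0, -0.002]
force: [0.5, 0.0, 0.1]
finger_gap: 0.586
gripper_force: 0.0
```

```bash
python3 -c "
from station import sign_off
print(sign_off())"
```

```text
the job is handed in; nothing more can be done
None
```

The job is handed in at about 19 s: the sniffer was undocked, laid on the mat and retaken by its handle, its tip run along the whole joint at about 2.4 cm/s an estimated 2–4 mm off, then laid back on the mat and released with the bottles and glassware still standing; the tip was hidden from the cameras during the trace, so its distance rests on arm readings and light touches at the start.

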